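# Crank the slide to the red marker

### The arm

A 6-joint arm with a two-finger parallel gripper is mounted at the origin on a cart in front of the work surface, level with it; the furniture and walls round the work are solid. World frame = base frame: x ahead of the robot, y to its left, z up, the work surface at z = 0. Lengths are in m, angles in rad, forces in N, time in s.
With the tool pointing down it reaches from about 0.375 to 0.975 m from the base axis. Payload 3.8 kg.
Tool frame: the origin (TCP) lies at the very end of the fingers, on their centre line; the grasp point (between the pads) lies 19 mm behind it; z points along the fingers, y is the line along which they close (so a half turn about z gives the same grasp; the last joint's range is limited). The gripper opens to 85 mm and grips with 20 to 120 N. Pads are 22 mm wide; open, the fingers measure 114 mm over their backs; the gripper's body (76 mm by 85 mm) begins 54 mm behind the grasp point. The pads swing forward as they close: fully open they stand 13 mm farther back than shut.
Start: joints at [1.092, 0.264, 1.604, -0, 1.274, -0.037], TCP at [0.289, 0.61, 0.231] pointing down, gripper open.
Joint ranges: [-2.63, 2.63], [-0.94, 2.18], [0.31, 2.57], [-1.31, 4.45], [0, 2.66], [-2.55, 2.55]. Speed limits (rad/s): [2.57, 2.57, 3.14, 3.14, 3.14, 3.14].

### API

Orientations are given as a rotation vector (axis times angle).
In Python, from workcell import read_state, read_camera, calibration, finish_job gives the robot as it stands.
- The arm moves only by the tool step_arm, never from a script. Its argument "commands" is a list of rows, each an object of numbers: "fingers": the gripper's target within -1 to 1 (shut at 1, half-way at 0, fully open at -1); "dx", "dy", "dz": the shift along the tool's x, y, z in m; "roll": the turn about the tool's z in degrees. In form: [{"fingers": .., "dx": .., "dy": .., "dz": .., "roll": ..}, ...]. A call has 1 to 8 rows; each row is the pose to reach, as a shift and turn from the pose commanded when the call began, along the tool's axes at that moment; what a row does not reach only later rows make up. A row lasts 1/8 s, in which the tool goes at most 62.5 mm and 10.7 degrees, less where a joint would pass 70% of its speed; a pose out of reach is approached as far as the arm can. A call with a gripper value outside its range is refused whole. The fingers move at their own pace and stop on an object; "squeeze" is the grip in N (left out, the last holds). Time passes only in rows, so rows that repeat a pose let the fingers close. It gives the time, the measured TCP pose, the force, the opening and the grip force at its end, in the units of the state.
- read_state(): the state, without advancing time (a new reading comes with each control period).
- read_camera(name): name is "scene" or "side" or "wrist"; returns (picture, depth): 480x640x3 uint8, blue, green, red; 480x640 float32, m along the optical axis (not along the pixel's ray), 0 where there is no reading.
- calibration(name): a dict with "intrinsics" (3x3 intrinsics, pixels), "world_to_cam" (4x4, takes a point from world to camera coordinates). Camera axes: x right, y up, looking along -z (the intrinsics and any distortion apply to the point x, -y, -z); pixel columns grow to the right and rows downward; lengths in m; the calibration is good to about 2 mm. A picture is of the moment at which its call begins: read the wrist's pose just before it. calibration takes no time and is no camera call; for the wrist camera it gives the pose at the moment of the call.
- finish_job(): hands the job in; it is judged then, once.
The state is a dict: "time": time; "q": joint angles; "joint_vel": joint speeds; "joint_torque": joint torques, N m; "tool_pos": TCP position; "tcp_rot": TCP orientation; "wrist_force": force on the tool from outside, world axes, zero at the start; "torque": the same for the moment, N m; "width": opening from 0.0 (shut) to 1.0 (fully open); "grip_force": force on a finger pad.
Only numpy, scipy, OpenCV 4.12 (cv2) and the standard library are available. Lean on these libraries where they do the work, as an engineer would, in place of code of your own. Each camera call takes 0.05 s, during which the arm holds its last target. There are 200 camera calls.

### The job

Turn the orange-handled crank clockwise (seen from above), as many full turns as it takes, until the white line on the slide's carriage stands level with the red marker. Drive the carriage with the crank only, keep the crank seated on its square shaft all the way, and leave it there when you let go.

Things in the scene. Friction and masses are not known exactly. Their poses are not given: they have to be found in the camera images.
- shaft_axis (a point): Point on the upright axis of the slide's square shaft, where the crank's hub rests, 48 mm above the bench on a blue gear housing (80 x 70 mm). The shaft, 12 mm square, stands 22 mm up from here. x runs along the rail, from the shaft to the far end; z is up. The slide (320 x 90 mm) is fixed and, but for the crank, under 55 mm high. Instruments stacked 0.36 m high stand behind it to the left.
- crank_grip (a point): Middle of the crank's upright orange grip, a sleeve 19 mm thick and 38 mm high (19 mm up and down from here) that spins freely, so the hand need not turn; grip it firmly (30 N). 96 mm above the bench; circles the shaft axis at 45 mm radius. Arm and hub below it, top at 74 mm. The loose crank (0.2 kg) is held only by its 26 mm deep square socket, with some play; needs 2 to 5 N to turn.
- carriage: Black carriage, 44 x 64 mm, on the slide's rail, with a white index line across its middle and a white connector block on top. Origin at its middle, level with the line; x along the rail. One full clockwise turn of the crank, seen from above, moves it 22 mm away from the shaft. It starts 115 mm from the shaft axis, its near end; it can travel 118 mm, past both markers.
- red_marker: Red clip, 14 mm wide along the rail and 16 mm high, with a small pointer, fixed on the slide's long edge on the side of the white line. Origin under the middle of its width, level with its pointer. The carriage's line must come level with it, measured along the rail. A blue clip of the same shape on the same edge is for another job; either may be the nearer one.

How it is judged:
At the end, for the whole second after the job is handed in: The white line is within 10 mm of the middle of the red marker, measured along the rail, and the crank is seated on its shaft, raised no more than 8 mm and upright within 11 degrees (x of carriage in the frame of red_marker between -0.01 and 0.01 m and z of crank_grip in the frame of shaft_axis below 0.056 m and horizontal distance between crank_grip and shaft_axis between 0.035 and 0.055 m and angle between crank_grip's own z axis and vertical below 0.2 rad); the robot touches nothing.
It fails at once if the crank is lifted 15 mm or more, or slips off the shaft (z of crank_grip in the frame of shaft_axis above 0.063 m or horizontal distance between crank_grip and shaft_axis above 0.065 m).
It fails at once if the robot pushes the carriage directly (more than 3 N) (contact force between any of the fingers, the arm and carriage above 3 N).
It also fails if it takes over 67 s, if anything falls off the work surface, if the arm or the gripper's body presses on something with over 40 N, if the wrist force passes 120 N, or if a joint passes its speed limit or range.

## Working session

There is one attempt and no reset: what is moved stays moved. The work goes in short steps, Python scripts to look and compute and a tool call to move; the robot and the scene stay as the last step left them, time stands still between calls to the robot, and variables do not carry over. Pictures are saved under pics/ and viewed, at most 10 in all, crops included, and the job is handed in when it is done.

Besides the shell and the picture viewer there is one more tool, called after "Request:" as name([rows], argument=value, ...), one row to a line, values as JSON. step_arm: Moves the arm, as the interface text tells. Its arguments: {"type":"object","properties":{"commands":{"type":"array","items":{"type":"object","properties":{"fingers":{"type":"number"},"dx":{"type":"number"},"dy":{"type":"number"},"dz":{"type":"number"},"roll":{"type":"number"}}}},"squeeze":{"type":"number"}},"required":["commands"]}

```bash
mkdir -p pics; cat > h.py <<'E'
from workcell import *
import numpy as np, cv2
def px2w(name,u,v,z=None,d=None):
    c=calibration(name);K=np.array(c['intrinsics']);T=np.linalg.inv(np.array(c['world_to_cam']))
    r=np.linalg.inv(K)@[u,v,1];r=np.array([r[0],-r[1],-r[2]])
    if d is not None: return T[:3,:3]@(r*d)+T[:3,3]
    w=T[:3,:3]@r;o=T[:3,3];return o+w*(z-o[2])/w[2]
E
python3 - <<'E'
from h import *
s=read_state();print(s['tool_pos'],s['tcp_rot'],s['time'])
for n in ['scene','side']:
    p,d=read_camera(n);cv2.imwrite(f'pics/{n}0.png',p);np.save(n+'0.npy',d);c=calibration(n);print(n,{k:(np.round(v,3).tolist()) for k,v in c.items() if hasattr(v,'__len__')})
E
```

```text
[0.28827204 0.60952239 0.22996148] [-0.68822288 -3.06467771  0.00343622] 0.0
scene {'intrinsics': [[460.671, 0.0, 316.909], [0.0, 460.671, 236.142], [0.0, 0.0, 1.0]], 'world_to_cam': [[0.674, -0.739, 0.015, -0.468], [0.525, 0.493, 0.694, -0.235], [-0.52, -0.46, 0.72, -0.742], [0.0, 0.0, 0.0, 1.0]]}
side {'intrinsics': [[609.087, 0.0, 326.321], [0.0, 609.087, 237.607], [0.0, 0.0, 1.0]], 'world_to_cam': [[-0.997, -0.072, -0.013, 0.481], [0.029, -0.557, 0.83, -0.218], [-0.067, 0.828, 0.557, -0.695], [0.0, 0.0, 0.0, 1.0]]}
```

View pics/scene0.png

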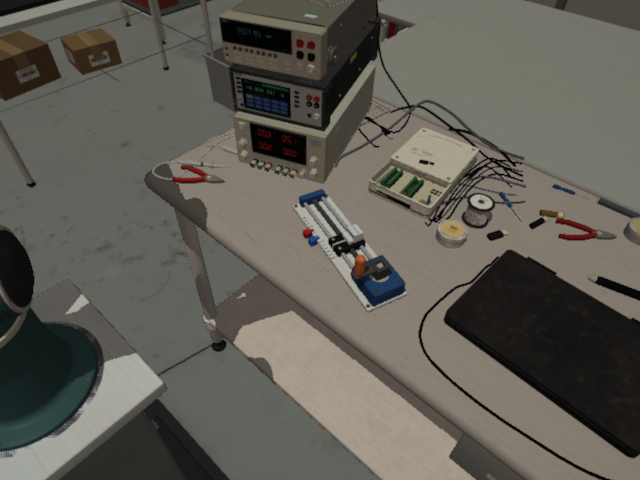

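View pics/side0.png

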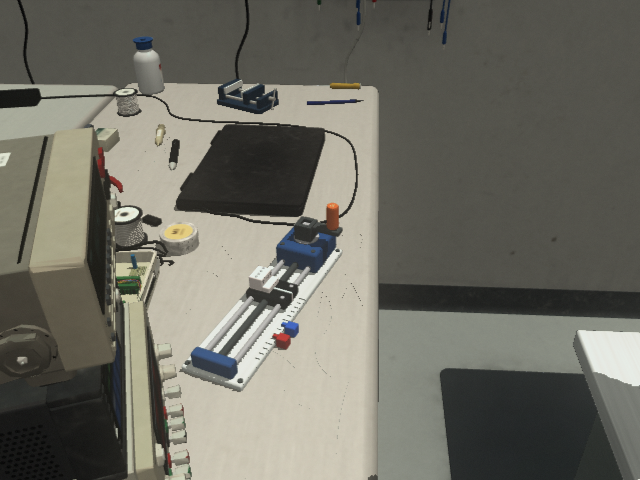

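The slide shows in both views: the crank at scene (365,268) and side (333,216), and the red clip at scene (307,233) and side (282,341), farther from the shaft than the blue one. I'll enlarge both views to get closer positions.

```bash
python3 - <<'E'
import cv2
a=cv2.imread('pics/scene0.png')[180:320,280:420];b=cv2.imread('pics/side0.png')[195:395,175:350]
cv2.imwrite('pics/c1.png',cv2.resize(a,None,fx=4,fy=4,interpolation=cv2.INTER_CUBIC))
cv2.imwrite('pics/c2.png',cv2.resize(b,None,fx=3,fy=3,interpolation=cv2.INTER_CUBIC))
E
```

```text
(no output)
```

View pics/c1.png

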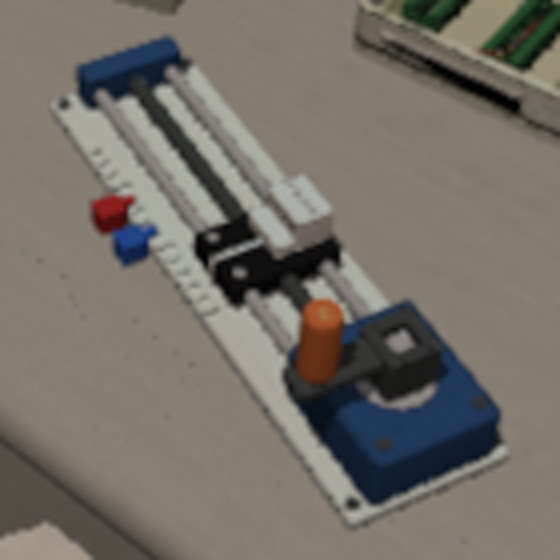

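View pics/c2.png

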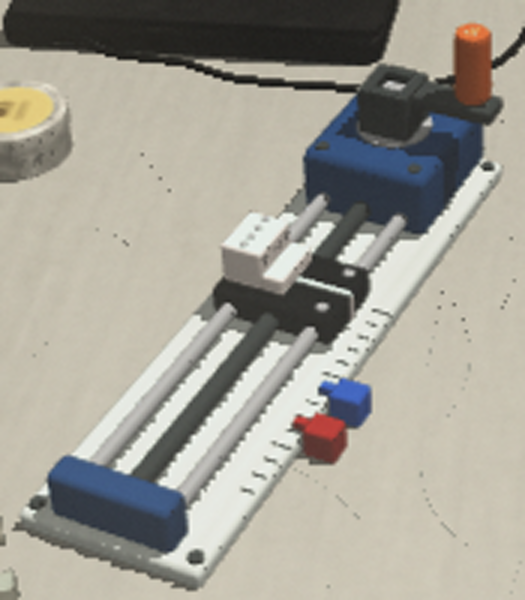

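```bash
cat >> h.py <<'E'
def tri(ob):
    A=np.zeros((3,3));b=np.zeros(3);L=[]
    for n,u,v in ob:
        o=px2w(n,u,v,d=0);r=px2w(n,u,v,d=1)-o;r/=np.linalg.norm(r);M=np.eye(3)-np.outer(r,r);A+=M;b+=M@o;L.append((M,o))
    p=np.linalg.solve(A,b);return p,[round(float(np.linalg.norm(M@(p-o)))*1e3,1) for M,o in L]
E
python3 - <<'E'
from h import *
P={'shaft':((401,342),(397,84)),'grip':((324,309),(474,33)),'holeN':((352,505),(488,168)),'holeF':((63,104),(196,557)),'redtip':((132,201),(297,423)),'bluetip':((154,230),(323,386)),'lineout':((218,256),(351,299)),'redtopmid':((110,204),(325,428))}
R={}
for k,(a,b) in P.items():
    R[k],e=tri([('scene',a[0]/4+280-.4,a[1]/4+180-.4),('side',b[0]/3+175-.3,b[1]/3+195-.3)]);print(k,R[k].round(4),e)
x=R['holeF']-R['holeN'];x[2]=0;x/=np.linalg.norm(x);y=np.array([-x[1],x[0],0]);print(x)
for k in R: print(k,((R[k]-R['shaft'])@x).round(4),((R[k]-R['shaft'])@y).round(4))
E
```

```text
shaft [ 0.5333 -0.2985  0.0717] [0.6, 0.6]
grip [ 0.4928 -0.2814  0.114 ] [1.2, 1.2]
holeN [ 0.4873 -0.3142  0.0093] [0.2, 0.2]
holeF [ 0.5913 -0.0285  0.0102] [0.1, 0.1]
redtip [ 0.561  -0.1091  0.0113] [0.1, 0.1]
bluetip [ 0.5523 -0.1327  0.0126] [0.1, 0.1]
lineout [ 0.5463 -0.1784  0.0285] [2.6, 2.6]
redtopmid [ 0.5483 -0.1041  0.0142] [0.9, 0.9]
[0.34224155 0.93961201 0.        ]
shaft 0.0 0.0
grip 0.0022 0.0439
holeN -0.0306 0.0378
holeF 0.2735 0.0378
redtip 0.1874 0.0388
bluetip 0.1623 0.0389
lineout 0.1172 0.0288
redtopmid 0.1877 0.0524
```

```bash
cat >> h.py <<'E'
from scipy.spatial.transform import Rotation as Ro
def tooldelta(w):
    s=read_state();return (Ro.from_rotvec(s['tcp_rot']).as_matrix().T@(np.array(w)-s['tool_pos'])).round(4)
E
python3 - <<'E'
from h import *
d=np.load('scene0.npy')
Q=np.array([px2w('scene',u,v,d=d[v,u]) for u in range(215,395,6) for v in range(2,185,6) if d[v,u]>0])
Q=Q[(Q[:,2]>.1)&(Q[:,0]<1.2)];print(len(Q),Q.min(0),Q.max(0));print(Q[np.argsort(Q[:,0])[:5]].round(3),Q[np.argsort(Q[:,1])[:5]].round(3))
print(tooldelta([.41,.1,.23]),tooldelta([.4943,-.2797,.16]))
E
```

```text
548 [ 0.60911136 -0.02290324  0.1005068 ] [1.11932318 0.21660595 0.35784306]
[[0.609 0.165 0.117]
 [0.612 0.188 0.121]
 [0.613 0.187 0.337]
 [0.614 0.188 0.136]
 [0.614 0.182 0.278]] [[ 0.687 -0.023  0.103]
 [ 0.687 -0.023  0.119]
 [ 0.689 -0.02   0.132]
 [ 0.716 -0.014  0.116]
 [ 0.715 -0.014  0.132]]
[-0.3279 -0.4086  0.0009] [-0.5664 -0.7157  0.0715]
```

Request:
step_arm([
  {"dx": -0.038,"dy": -0.048},
  {"dx": -0.076,"dy": -0.095},
  {"dx": -0.114,"dy": -0.142},
  {"dx": -0.152,"dy": -0.19},
  {"dx": -0.19,"dy": -0.237},
  {"dx": -0.228,"dy": -0.284},
  {"dx": -0.266,"dy": -0.332},
  {"dx": -0.304,"dy": -0.379},
])

```text
invalid input
```

Request:
step_arm([
  {"dx": -0.038,"dy": -0.048},
  {"dx": -0.076,"dy": -0.096},
  {"dx": -0.114,"dy": -0.144},
  {"dx": -0.152,"dy": -0.192},
  {"dx": -0.19,"dy": -0.24},
  {"dx": -0.226,"dy": -0.286},
  {"dx": -0.226,"dy": -0.286},
  {"dx": -0.226,"dy": -0.286},
])

```text
invalid input
```

```bash
python3 - <<'E'
from h import *
s=read_state();print(s['time'],s['q'].round(2) if hasattr(s['q'],'round') else s['q'],s['tool_pos'],tooldelta([.4935,-.2805,.16]))
p,d=read_camera('wrist');cv2.imwrite('pics/w0.png',p);np.save('w0.npy',d)
E
```

```text
0.1 [ 1.09  0.26  1.61 -0.    1.27 -0.04] [0.28831518 0.60959309 0.23006067] [-0.5661 -0.7168  0.0715]
```

View pics/w0.png

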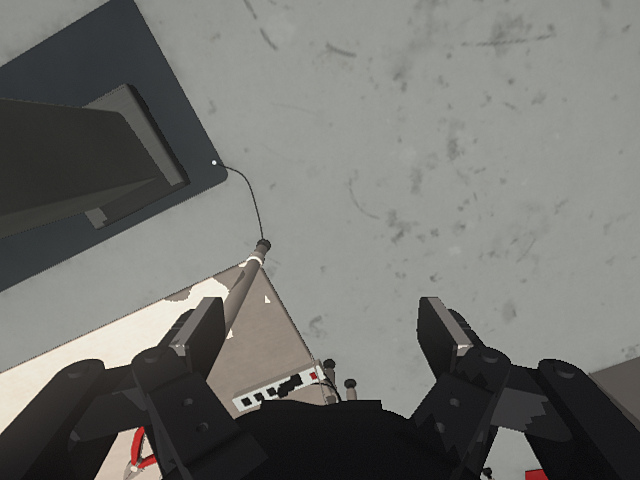

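The moves were refused as invalid, so the picture shows only the floor and fingers at the start pose. All row fields may be required, so I'll send complete rows.

Request:
step_arm([
  {"fingers": -1,"dx": -0.038,"dy": -0.048,"dz": 0,"roll": 0},
  {"fingers": -1,"dx": -0.076,"dy": -0.095,"dz": 0,"roll": 0},
  {"fingers": -1,"dx": -0.114,"dy": -0.142,"dz": 0,"roll": 0},
  {"fingers": -1,"dx": -0.152,"dy": -0.19,"dz": 0,"roll": 0},
  {"fingers": -1,"dx": -0.19,"dy": -0.237,"dz": 0,"roll": 0},
  {"fingers": -1,"dx": -0.228,"dy": -0.284,"dz": 0,"roll": 0},
  {"fingers": -1,"dx": -0.266,"dy": -0.332,"dz": 0,"roll": 0},
  {"fingers": -1,"dx": -0.304,"dy": -0.379,"dz": 0,"roll": 0},
], squeeze=35)

```text
time: 1.15
tool_pos: [0.4013, 0.1357, 0.2313]
tcp_rot: [0.687, 3.065, 0.0]
wrist_force: [1.5, -0.1, 0.3]
width: 1.0
grip_force: 0.0
```

Request:
step_arm([
  {"fingers": -1,"dx": -0.038,"dy": -0.048,"dz": 0,"roll": 0},
  {"fingers": -1,"dx": -0.076,"dy": -0.097,"dz": 0,"roll": 0},
  {"fingers": -1,"dx": -0.114,"dy": -0.146,"dz": 0,"roll": 0},
  {"fingers": -1,"dx": -0.152,"dy": -0.195,"dz": 0,"roll": 0},
  {"fingers": -1,"dx": -0.19,"dy": -0.244,"dz": 0,"roll": 0},
  {"fingers": -1,"dx": -0.228,"dy": -0.293,"dz": 0.01,"roll": 0},
  {"fingers": -1,"dx": -0.262,"dy": -0.338,"dz": 0.03,"roll": 0},
  {"fingers": -1,"dx": -0.262,"dy": -0.338,"dz": 0.05,"roll": 0},
])

```text
time: 2.15
tool_pos: [0.494, -0.2837, 0.1804]
tcp_rot: [0.695, 3.063, -0.001]
wrist_force: [0.2, 0.5, -0.5]
width: 0.998
grip_force: 0.0
```

```bash
python3 - <<'E'
from h import *
s=read_state();print(s['time'],np.round(s['q'],2),s['tool_pos'],tooldelta([.4935,-.2805,.08]))
p,d=read_camera('wrist');cv2.imwrite('pics/w1.png',p);np.save('w1.npy',d)
c=calibration('wrist');K=np.array(c['intrinsics']);T=np.array(c['world_to_cam'])
for n,w in dict(grip=[.4935,-.2805,.115],shaft=[.533,-.2985,.07]).items():
    q=T@[*w,1];print(n,(K@[q[0],-q[1],-q[2]]/-q[2]).round(0))
E
```

```text
2.15 [-0.56  0.1   1.89 -0.    1.15 -1.69] [ 0.49396037 -0.28368751  0.18036247] [0.0019 0.0028 0.1004]
grip [321. 259.   1.]
shaft [322. 289.   1.]
```

View pics/w1.png

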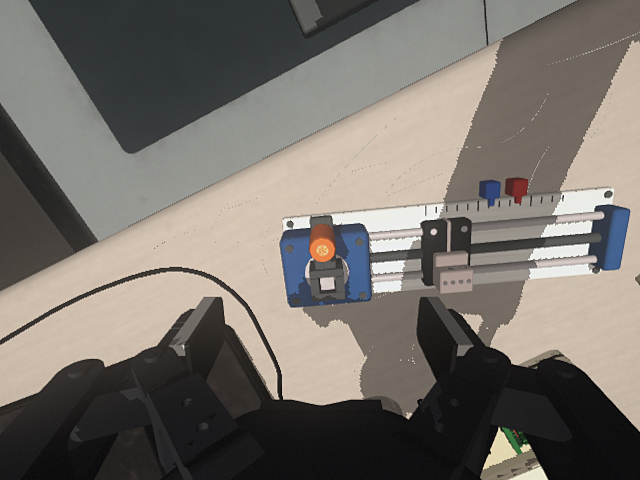

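The wrist view shows the grip top at (322,250), the shaft top at (327,284), the line's outer end at (448,222) and the red pointer at (518,201). I'll turn those into positions.

```bash
python3 - <<'E'
from h import *
d=np.load('w1.npy')
P={'grip':(322,250,.115),'shaft':(327,284,.07),'holeN':(290,224,.009),'holeF':(610,195,.009),'redtip':(518,201,.012),'line':(448,222,.035)}
R={}
for k,(u,v,z) in P.items():
    R[k]=px2w('wrist',u,v,z=z);print(k,R[k].round(4),px2w('wrist',u,v,d=d[v,u]).round(4))
x=R['holeF']-R['holeN'];x[2]=0;x/=np.linalg.norm(x);print(x,[(k,round(float((R[k]-R['shaft'])@x),4)) for k in R])
E
```

```text
grip [ 0.4881 -0.2772  0.115 ] [ 0.4897 -0.2779  0.1099]
shaft [ 0.5305 -0.2926  0.07  ] [ 0.5321 -0.2933  0.0664]
holeN [ 0.4837 -0.3088  0.009 ] [ 0.4842 -0.3092  0.0068]
holeF [ 0.5892 -0.0235  0.009 ] [ 0.5897 -0.0228  0.008 ]
redtip [ 0.5559 -0.1049  0.012 ] [ 0.5565 -0.1043  0.0108]
line [ 0.5376 -0.1767  0.035 ] [ 0.541  -0.1746  0.0266]
[0.34677716 0.93794755 0.        ] [('grip', -0.0002), ('shaft', 0.0), ('holeN', -0.0314), ('holeF', 0.2727), ('redtip', 0.1849), ('line', 0.1112)]
```

Request:
step_arm([
  {"fingers": -1,"dx": 0.002,"dy": -0.001,"dz": 0.03,"roll": 0},
  {"fingers": -1,"dx": 0.002,"dy": -0.001,"dz": 0.06,"roll": 0},
  {"fingers": -1,"dx": 0.002,"dy": -0.001,"dz": 0.085,"roll": 0},
  {"fingers": -1,"dx": 0.002,"dy": -0.001,"dz": 0.1,"roll": 0},
  {"fingers": -1,"dx": 0.002,"dy": -0.001,"dz": 0.1,"roll": 0},
  {"fingers": 0.2,"dx": 0.002,"dy": -0.001,"dz": 0.1,"roll": 0},
  {"fingers": 0.2,"dx": 0.002,"dy": -0.001,"dz": 0.1,"roll": 0},
  {"fingers": 0.2,"dx": 0.002,"dy": -0.001,"dz": 0.1,"roll": 0},
])

```text
time: 3.2
tool_pos: [0.4921, -0.2804, 0.0823]
tcp_rot: [0.688, 3.064, -0.001]
wrist_force: [-0.5, -0.6, 0.6]
width: 0.405
grip_force: 0.0
```

```bash
python3 - <<'E'
from h import *
p,d=read_camera('wrist');q,_=read_camera('side')
cv2.imwrite('pics/w2.png',np.hstack([p[180:420,160:480],cv2.resize(q[150:290,230:417],(320,240))]))
print(read_state()['tool_pos'],px2w('wrist',322,250,z=.115))
E
```

```text
[ 0.49175032 -0.28029312  0.08184296] [ 0.45838651 -0.26353983  0.115     ]
```

View pics/w2.png

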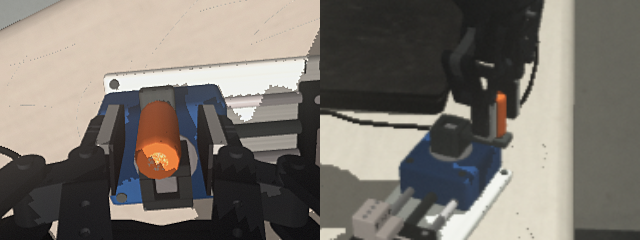

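```bash
python3 - <<'E'
from h import *
w=px2w('wrist',318,338,z=.115);print(w,tooldelta(w),tooldelta([.4905,-.2805,.08]))
E
```

```text
[ 0.48974542 -0.28008443  0.115     ] [ 0.0019 -0.0007 -0.0332] [ 0.001  -0.0007  0.0018]
```

Request:
step_arm([
  {"fingers": 0.2,"dx": 0.002,"dy": 0,"dz": 0.001,"roll": 0},
  {"fingers": 1,"dx": 0.002,"dy": 0,"dz": 0.001,"roll": 0},
  {"fingers": 1,"dx": 0.002,"dy": 0,"dz": 0.001,"roll": 0},
  {"fingers": 1,"dx": 0.002,"dy": 0,"dz": 0.001,"roll": 0},
  {"fingers": 1,"dx": 0.002,"dy": 0,"dz": 0.001,"roll": 0},
  {"fingers": 1,"dx": 0.002,"dy": 0,"dz": 0.001,"roll": 0},
], squeeze=35)

```text
time: 4.05
tool_pos: [0.4893, -0.279, 0.0802]
tcp_rot: [-0.688, -3.065, -0.0]
wrist_force: [-1.3, 1.6, 1.6]
width: 0.208
grip_force: 34.3
```

```bash
python3 - <<'E'
from h import *
s=read_state();print(s['wrist_force'],s['tool_pos']);R=Ro.from_rotvec(s['tcp_rot']).as_matrix()
C=np.array([.5315,-.2968]);g=np.array([.490,-.2803]);r=g-C;print(np.hypot(*r));r*=.045/np.hypot(*r)
for i in range(1,17):
    a=-np.radians(22.5*i);q=np.array([[np.cos(a),-np.sin(a)],[np.sin(a),np.cos(a)]])@r-r
    print(i,(R.T@[*q,0]*1e3).round(1))
E
```

```text
[-1.33541373  1.61119574  1.56682572] [ 0.48933527 -0.27900345  0.08020671]
0.044659825346725204
1 [-2.3 17.4 -0. ]
2 [-11.1  32.6  -0. ]
3 [-25.1  43.2  -0. ]
4 [-42.1  47.8  -0. ]
5 [-59.5  45.4  -0. ]
6 [-74.7  36.6  -0.1]
7 [-85.3  22.7  -0.1]
8 [-89.8   5.7  -0.1]
9 [-87.5 -11.7  -0.1]
10 [-78.7 -26.9  -0.1]
11 [-64.7 -37.6  -0. ]
12 [-47.8 -42.1  -0. ]
13 [-30.4 -39.7  -0. ]
14 [-15.2 -30.9  -0. ]
15 [ -4.5 -17.   -0. ]
16 [ 0. -0.  0.]
```

Request:
step_arm([
  {"fingers": 1,"dx": -0.0023,"dy": 0.0174,"dz": 0,"roll": 0},
  {"fingers": 1,"dx": -0.0111,"dy": 0.0326,"dz": 0,"roll": 0},
  {"fingers": 1,"dx": -0.0251,"dy": 0.0432,"dz": 0,"roll": 0},
  {"fingers": 1,"dx": -0.0421,"dy": 0.0478,"dz": 0,"roll": 0},
])

```text
time: 4.55
tool_pos: [0.5495, -0.2542, 0.0801]
tcp_rot: [-0.686, -3.066, 0.002]
wrist_force: [-4.2, -7.2, -1.9]
width: 0.207
grip_force: 34.7
```

Request:
step_arm([
  {"fingers": 1,"dx": -0.0174,"dy": -0.0024,"dz": 0,"roll": 0},
  {"fingers": 1,"dx": -0.0326,"dy": -0.0112,"dz": 0,"roll": 0},
  {"fingers": 1,"dx": -0.0432,"dy": -0.0251,"dz": 0,"roll": 0},
  {"fingers": 1,"dx": -0.0477,"dy": -0.0421,"dz": 0,"roll": 0},
  {"fingers": 1,"dx": -0.0454,"dy": -0.0595,"dz": 0,"roll": 0},
  {"fingers": 1,"dx": -0.0366,"dy": -0.0747,"dz": 0,"roll": 0},
  {"fingers": 1,"dx": -0.0226,"dy": -0.0854,"dz": 0,"roll": 0},
  {"fingers": 1,"dx": -0.0057,"dy": -0.0899,"dz": 0,"roll": 0},
])

```text
time: 5.55
tool_pos: [0.5139, -0.3377, 0.0802]
tcp_rot: [0.689, 3.064, 0.0]
wrist_force: [4.0, 6.2, -3.1]
width: 0.209
grip_force: 34.7
```

Request:
step_arm([
  {"fingers": 1,"dx": 0.0174,"dy": 0.0024,"dz": 0,"roll": 0},
  {"fingers": 1,"dx": 0.0326,"dy": 0.0112,"dz": 0,"roll": 0},
  {"fingers": 1,"dx": 0.0432,"dy": 0.0251,"dz": 0,"roll": 0},
  {"fingers": 1,"dx": 0.0477,"dy": 0.0421,"dz": 0,"roll": 0},
  {"fingers": 1,"dx": 0.0454,"dy": 0.0595,"dz": 0,"roll": 0},
  {"fingers": 1,"dx": 0.0366,"dy": 0.0747,"dz": 0,"roll": 0},
  {"fingers": 1,"dx": 0.0226,"dy": 0.0854,"dz": 0,"roll": 0},
  {"fingers": 1,"dx": 0.0057,"dy": 0.0899,"dz": 0,"roll": 0},
])

```text
time: 6.55
tool_pos: [0.5492, -0.2541, 0.0802]
tcp_rot: [-0.686, -3.065, 0.001]
wrist_force: [-3.4, -6.9, -2.1]
width: 0.205
grip_force: 35.1
```

```bash
python3 - <<'E'
from h import *
p,_=read_camera('scene');q,_=read_camera('side')
cv2.imwrite('pics/m1.png',np.hstack([cv2.resize(p[190:310,290:410],(400,400),interpolation=2),cv2.resize(q[195:395,175:350],(400,457),interpolation=2)[:400]]))
E
```

```text
(no output)
```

View pics/m1.png

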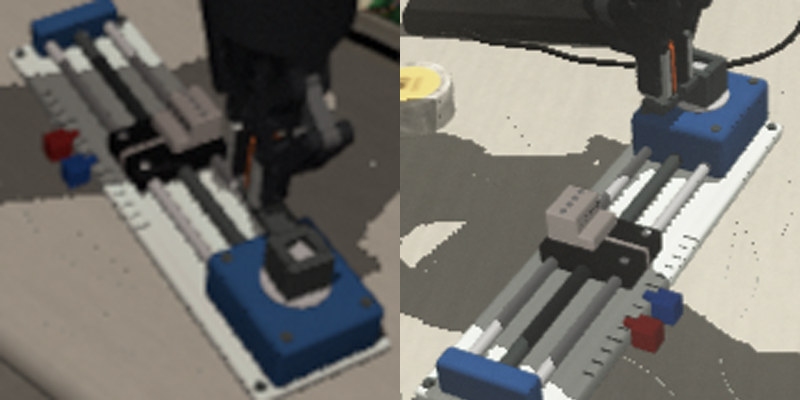

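The crank is seated and the carriage has advanced, so I'll carry on.

Request:
step_arm([
  {"fingers": 1,"dx": -0.0174,"dy": -0.0024,"dz": 0,"roll": 0},
  {"fingers": 1,"dx": -0.0326,"dy": -0.0112,"dz": 0,"roll": 0},
  {"fingers": 1,"dx": -0.0432,"dy": -0.0251,"dz": 0,"roll": 0},
  {"fingers": 1,"dx": -0.0477,"dy": -0.0421,"dz": 0,"roll": 0},
  {"fingers": 1,"dx": -0.0454,"dy": -0.0595,"dz": 0,"roll": 0},
  {"fingers": 1,"dx": -0.0366,"dy": -0.0747,"dz": 0,"roll": 0},
  {"fingers": 1,"dx": -0.0226,"dy": -0.0854,"dz": 0,"roll": 0},
  {"fingers": 1,"dx": -0.0057,"dy": -0.0899,"dz": 0,"roll": 0},
])

```text
time: 7.65
tool_pos: [0.5139, -0.3377, 0.0803]
tcp_rot: [0.69, 3.064, 0.0]
wrist_force: [3.6, 5.6, -1.9]
width: 0.209
grip_force: 35.2
```

Request:
step_arm([
  {"fingers": 1,"dx": 0.0174,"dy": 0.0024,"dz": 0,"roll": 0},
  {"fingers": 1,"dx": 0.0326,"dy": 0.0112,"dz": 0,"roll": 0},
  {"fingers": 1,"dx": 0.0432,"dy": 0.0251,"dz": 0,"roll": 0},
  {"fingers": 1,"dx": 0.0477,"dy": 0.0421,"dz": 0,"roll": 0},
  {"fingers": 1,"dx": 0.0454,"dy": 0.0595,"dz": 0,"roll": 0},
  {"fingers": 1,"dx": 0.0366,"dy": 0.0747,"dz": 0,"roll": 0},
  {"fingers": 1,"dx": 0.0226,"dy": 0.0854,"dz": 0,"roll": 0},
  {"fingers": 1,"dx": 0.0057,"dy": 0.0899,"dz": 0,"roll": 0},
])

```text
time: 8.65
tool_pos: [0.5492, -0.254, 0.0802]
tcp_rot: [-0.686, -3.065, 0.001]
wrist_force: [-3.5, -6.4, -2.0]
width: 0.203
grip_force: 35.5
```

Request:
step_arm([
  {"fingers": 1,"dx": -0.0174,"dy": -0.0024,"dz": 0,"roll": 0},
  {"fingers": 1,"dx": -0.0326,"dy": -0.0112,"dz": 0,"roll": 0},
  {"fingers": 1,"dx": -0.0432,"dy": -0.0251,"dz": 0,"roll": 0},
  {"fingers": 1,"dx": -0.0477,"dy": -0.0421,"dz": 0,"roll": 0},
  {"fingers": 1,"dx": -0.0454,"dy": -0.0595,"dz": 0,"roll": 0},
  {"fingers": 1,"dx": -0.0366,"dy": -0.0747,"dz": 0,"roll": 0},
  {"fingers": 1,"dx": -0.0226,"dy": -0.0854,"dz": 0,"roll": 0},
  {"fingers": 1,"dx": -0.0057,"dy": -0.0899,"dz": 0,"roll": 0},
])

```text
time: 9.65
tool_pos: [0.5139, -0.3377, 0.0803]
tcp_rot: [0.69, 3.064, 0.0]
wrist_force: [4.2, 5.3, -3.4]
width: 0.213
grip_force: 35.4
```

Request:
step_arm([
  {"fingers": 1,"dx": 0.0174,"dy": 0.0024,"dz": 0,"roll": 0},
  {"fingers": 1,"dx": 0.0326,"dy": 0.0112,"dz": 0,"roll": 0},
  {"fingers": 1,"dx": 0.0432,"dy": 0.0251,"dz": 0,"roll": 0},
  {"fingers": 1,"dx": 0.0477,"dy": 0.0421,"dz": 0,"roll": 0},
  {"fingers": 1,"dx": 0.0454,"dy": 0.0595,"dz": 0,"roll": 0},
  {"fingers": 1,"dx": 0.0366,"dy": 0.0747,"dz": 0,"roll": 0},
  {"fingers": 1,"dx": 0.0226,"dy": 0.0854,"dz": 0,"roll": 0},
  {"fingers": 1,"dx": 0.0057,"dy": 0.0899,"dz": 0,"roll": 0},
])

```text
time: 10.65
tool_pos: [0.5493, -0.2541, 0.0802]
tcp_rot: [-0.686, -3.065, 0.001]
wrist_force: [-4.1, -6.6, -2.3]
width: 0.208
grip_force: 35.7
```

```bash
python3 - <<'E'
from h import *
p,_=read_camera('scene');q,_=read_camera('side')
cv2.imwrite('pics/m2.png',np.hstack([cv2.resize(p[200:260,290:350],(400,400),interpolation=2),cv2.resize(q[280:380,220:320],(400,400),interpolation=2)]))
E
```

```text
(no output)
```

View pics/m2.png

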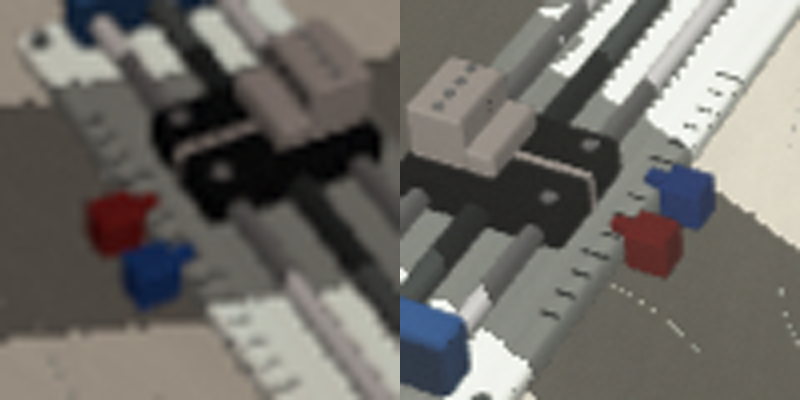

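```bash
python3 - <<'E'
from h import *
sc=lambda u,v:('scene',u*.15+290-.43,v*.15+200-.43); si=lambda u,v:('side',(u-400)/4+220-.4,v/4+280-.4)
x=np.array([.3445,.9388,0])
P={'line':((180,151),(592,180)),'linein':((253,124),(516,152)),'red':((155,200),(615,221)),'blue':((192,251),(648,178))}
for k,(a,b) in P.items():
    p,e=tri([sc(*a),si(*b)]);print(k,p.round(4),e,((p-[.532,-.2975,0])@x).round(4))
E
```

```text
line [ 0.5692 -0.1117  0.029 ] [1.0, 1.0] 0.1872
linein [ 0.5949 -0.1212  0.0304] [0.7, 0.7] 0.1872
red [ 0.5613 -0.1095  0.0123] [0.1, 0.1] 0.1866
blue [ 0.5534 -0.1325  0.0113] [0.0, 0.0] 0.1623
```

The line is level with the red pointer to within 1 mm. I'll release and lift off.

Request:
step_arm([
  {"fingers": -0.2,"dx": 0,"dy": 0,"dz": 0,"roll": 0},
  {"fingers": -0.2,"dx": 0,"dy": 0,"dz": 0,"roll": 0},
  {"fingers": -0.2,"dx": 0,"dy": 0,"dz": 0,"roll": 0},
  {"fingers": -0.2,"dx": 0,"dy": 0,"dz": 0,"roll": 0},
  {"fingers": -0.2,"dx": 0,"dy": 0,"dz": -0.02,"roll": 0},
  {"fingers": -0.2,"dx": 0,"dy": 0,"dz": -0.05,"roll": 0},
  {"fingers": -0.2,"dx": 0,"dy": 0,"dz": -0.09,"roll": 0},
  {"fingers": -0.2,"dx": 0,"dy": 0,"dz": -0.13,"roll": 0},
])

```text
time: 11.75
tool_pos: [0.5483, -0.254, 0.2132]
tcp_rot: [0.688, 3.064, -0.001]
wrist_force: [0.0, -0.7, -0.0]
width: 0.599
grip_force: 0.0
```

Request:
step_arm([
  {"fingers": -0.2,"dx": 0.03,"dy": 0,"dz": 0,"roll": 0},
  {"fingers": -0.2,"dx": 0.06,"dy": 0,"dz": 0,"roll": 0},
  {"fingers": -0.2,"dx": 0.06,"dy": 0,"dz": 0,"roll": 0},
  {"fingers": -0.2,"dx": 0.06,"dy": 0,"dz": 0,"roll": 0},
])

```text
time: 12.25
tool_pos: [0.4946, -0.2287, 0.2117]
tcp_rot: [0.688, 3.063, -0.001]
wrist_force: [0.1, 0.3, -0.1]
width: 0.597
grip_force: 0.0
```

```bash
python3 - <<'E'
from h import *
p,_=read_camera('scene');q,_=read_camera('side');print(read_state()['tool_pos'])
cv2.imwrite('pics/m3.png',np.hstack([cv2.resize(p[190:310,290:410],(400,400),interpolation=2),cv2.resize(q[195:370,175:350],(400,400),interpolation=2)]))
E
```

```text
[ 0.49475717 -0.22874298  0.21106661]
```

View pics/m3.png

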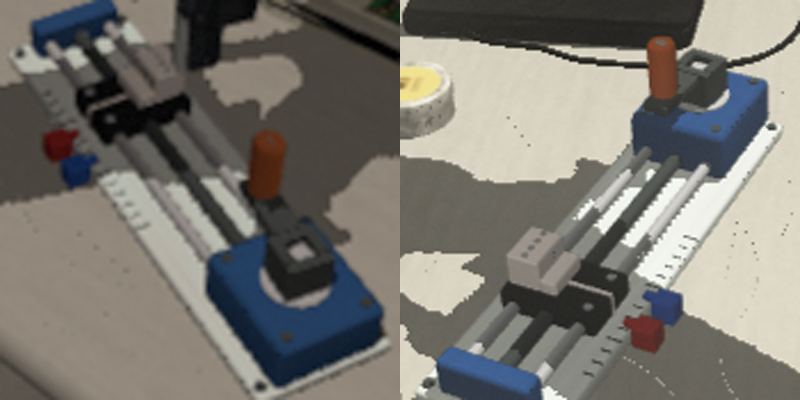

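The crank stands upright and seated, with the grip at (267,165) in the left panel. The line is level with the red clip and the hand is clear.

```bash
python3 -c "
from workcell import *
print(finish_job())"
```

```text
the job is handed in; nothing more can be done
None
```

I turned the crank about 3.25 turns clockwise and handed the job in at about 12 s: the white line measured within 1 mm of the red marker before release, and the last pictures show the crank upright on its shaft with the hand clear; no verdict was returned.

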